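Find the lid that rocks on the warming bath and seat it

ROBOT

A 6-joint arm with a two-finger parallel gripper is mounted at the origin on a cart in front of the work surface, level with it; the furniture and walls round the work are solid. World frame = base frame: x ahead of the robot, y to its left, z up, the work surface at z = 0. Lengths are in m, angles in rad, forces in N, time in s.
With the tool pointing down it reaches from about 0.325 to 0.9 m from the base axis. Payload 6.1 kg.
Tool frame: the origin (TCP) lies midway between the tips of the shut fingers; the grasp point (between the pads) lies 19 mm behind it; z points along the fingers, y is the line along which they close (so a half turn about z gives the same grasp; the last joint's range is limited). The gripper opens to 85 mm and grips with 20 to 120 N. Pads are 22 mm wide; open, the fingers measure 114 mm over their backs; the gripper's body (76 mm by 85 mm) begins 54 mm behind the grasp point. The pads swing forward as they close: fully open they stand 13 mm farther back than shut.
Start: joints at [-1.331, 0.22, 1.526, -0, 1.395, -0.126], TCP at [0.224, -0.584, 0.231] pointing down, gripper open.
Joint ranges: [-2.98, 2.98], [-0.91, 2.08], [0.09, 2.57], [-1.24, 4.39], [0.2, 2.65], [-2.68, 2.68]. Speed limits (rad/s): [2.57, 2.57, 3.01, 3.14, 3.14, 3.14].

INTERFACE

Orientations are given as [roll, pitch, yaw] about the fixed x, y, z axes, in that order (R = Rz(yaw) Ry(pitch) Rx(roll)).
In Python, from plant import movep, move_l, set_joints, gripper_to, hold, inverse_kinematics, observe, get_image, get_calibration, Unreachable, job_done gives the robot as it stands. Calls block until the motion is done:
- movep(position, orientation): joint-space move of the TCP to a pose.
- move_l(position, feed=0.15, rotation=None, max_force=None): straight line of the TCP; rotation=None keeps the orientation; feed is the mean speed in m/s. With max_force (N) it stops when the force on the tool has changed by that much, and returns True; else False.
- set_joints(angles): joint-space move.
- gripper_to(opening, f_grip=None): finger opening in m; f_grip is the grip in N (None keeps the last); returns when the fingers have stopped.
- hold(seconds).
- inverse_kinematics(position, orientation): joint angles nearest the present ones, or None.
- observe(): the state.
- get_image(name): name is "scene" or "side" or "wrist"; returns (picture, depth): 420x560x3 uint8, red, green, blue; 420x560 float32, m along the optical axis (not along the pixel's ray), 0 where there is no reading.
- get_calibration(name): a dict with "intrinsics" (3x3 intrinsics, pixels), "world_from_camera" (4x4, takes a point from camera to world coordinates). Camera axes: x right, y down, z forward; pixel columns grow to the right and rows downward; lengths in m; the calibration is good to about 2 mm. The wrist camera is an equidistant fisheye: a pixel r from the principal point sees the ray r / f radians off the axis. A picture is of the moment at which its call begins: read the wrist's pose just before it. get_calibration takes no time and is no camera call; for the wrist camera it gives the pose at the moment of the call.
A pose or a line that the arm cannot do raises Unreachable and nothing moves.
- job_done(): hands the job in; it is judged then, once.
The state is a dict: "time_s": time; "q": joint angles; "joint_velocities": joint speeds; "joint_torque": joint torques, N m; "eef_pos": TCP position; "tcp_rot": TCP orientation; "ft_force": force on the tool from outside, world axes, zero at the start; "torque": the same for the moment, N m; "opening": finger opening in m; "grasp_force": force on a finger pad.
Only numpy, scipy, OpenCV 4.12 (cv2) and the standard library are available. Lean on these libraries where they do the work, as an engineer would, in place of code of your own. Each camera call takes 0.05 s, during which the arm holds its last target. There are 200 camera calls.

TASK

One of the three lids on the warming bath is not sitting in its pot and would let the heat out. With the fingertips, press down on each lid in turn, from left to right, to find the one that rocks, and push that lid sideways until it drops home, so that all three lids lie level and fully home. Do not pick up or tip up a lid, and leave the things round the bath where they are.

Things in the scene. Friction and masses are not known exactly. Their poses are not given: they have to be found in the camera images.
- lid_a: one of three identical loose metal lids, 0.16 kg: disc 86 mm across, 3 mm thick; plug under it 62 mm across, 4 deep; black knob 20 mm across, top 18 mm above the origin (centre of disc's underside); z up. Home: level, origin at its pot's rim point. Not home: 4 to 7 mm off to the bath's front (+-40 deg), plug caught on the collar, leaning back 0.075 rad; its front dips if pressed, and stops 4 mm higher than a lid at home
- lid_b: one of three identical loose metal lids, 0.16 kg: disc 86 mm across, 3 mm thick; plug under it 62 mm across, 4 deep; black knob 20 mm across, top 18 mm above the origin (centre of disc's underside); z up. Home: level, origin at its pot's rim point. Not home: 4 to 7 mm off to the bath's front (+-40 deg), plug caught on the collar, leaning back 0.075 rad; its front dips if pressed, and stops 4 mm higher than a lid at home
- lid_c: one of three identical loose metal lids, 0.16 kg: disc 86 mm across, 3 mm thick; plug under it 62 mm across, 4 deep; black knob 20 mm across, top 18 mm above the origin (centre of disc's underside); z up. Home: level, origin at its pot's rim point. Not home: 4 to 7 mm off to the bath's front (+-40 deg), plug caught on the collar, leaning back 0.075 rad; its front dips if pressed, and stops 4 mm higher than a lid at home
- pot_a_rim (a point): centre of the top of this pot's upright collar (same letter as its lid): a fixed steel ring, 82 mm across outside, 65 mm inside, standing 10 mm above the steel deck of the bath. x points to the back of the bath, y to the left along the row of pots, z up.
- pot_b_rim (a point): centre of the top of this pot's upright collar (same letter as its lid): a fixed steel ring, 82 mm across outside, 65 mm inside, standing 10 mm above the steel deck of the bath. x points to the back of the bath, y to the left along the row of pots, z up.
- pot_c_rim (a point): centre of the top of this pot's upright collar (same letter as its lid): a fixed steel ring, 82 mm across outside, 65 mm inside, standing 10 mm above the steel deck of the bath. x points to the back of the bath, y to the left along the row of pots, z up.
- place_left (a point): the left place in the bath's row of three pots, seen from its front: on the pot's centre, level with the collar tops, 72 mm above the worktop; places 95 mm apart; x to the back of the bath, y left along the row. Bath: fixed white box 132 mm deep, 304 mm long, steel deck 62 mm above the worktop, controls on its front. Lids and pots may stand at any place
- place_middle (a point): the middle place in the bath's row of three pots, seen from its front: on the pot's centre, level with the collar tops, 72 mm above the worktop; places 95 mm apart; x to the back of the bath, y left along the row. Bath: fixed white box 132 mm deep, 304 mm long, steel deck 62 mm above the worktop, controls on its front. Lids and pots may stand at any place
- place_right (a point): the right place in the bath's row of three pots, seen from its front: on the pot's centre, level with the collar tops, 72 mm above the worktop; places 95 mm apart; x to the back of the bath, y left along the row. Bath: fixed white box 132 mm deep, 304 mm long, steel deck 62 mm above the worktop, controls on its front. Lids and pots may stand at any place
- iodine: bystander: brown glass dropper bottle, 32 mm across, 88 mm tall, standing by the left end of the bath; origin at the centre of its underside
- slide_mailer: bystander: flat pale blue slide mailer, 30 x 82 x 9 mm, lying in front of the bath; origin at the centre of its underside, long side along its y
- objective_can: bystander: small black and blue screw-top can, 34 mm across, 50 mm tall, standing in front of the bath; origin at the centre of its underside

How it is judged:
By the outcome, as a careful person would: the job done as asked, in the order asked, and still so for the second after the job is handed in, with the robot touching nothing.
It also fails if it takes over 48 s, if anything falls off the work surface, if the arm or the gripper's body presses on something with over 40 N, if the wrist force passes 120 N, or if a joint passes its speed limit or range.

## Working session

There is one attempt and no reset: what is moved stays moved. The work goes in short steps, each a Python script; the robot and the scene stay as the last script left them, time stands still between calls to the robot, and variables do not carry over. Pictures are saved under pics/ and viewed, at most 10 in all, crops included, and the job is handed in when it is done.

```bash
ls; mkdir -p pics; python3 - <<'E'
from plant import *
import cv2,numpy as np
for n in("scene","side"):
    p,d=get_image(n); c=get_calibration(n); cv2.imwrite(f"pics/{n}0.png",p[:,:,::-1]); np.savez(f"{n}0.npz",p=p,d=d,K=c["intrinsics"],T=c["world_from_camera"])
    print(n,np.round(c["world_from_camera"],3).tolist(),c["intrinsics"][0][0])
print(observe())
E
```

```text
pics
scene [[-0.552, -0.463, 0.693, -0.114], [-0.834, 0.297, -0.466, 0.708], [0.009, -0.835, -0.55, 0.545], [0.0, 0.0, 0.0, 1.0]] 442.367935038426
side [[-0.914, -0.299, 0.273, 0.265], [-0.404, 0.641, -0.653, 0.861], [0.02, -0.707, -0.707, 0.668], [0.0, 0.0, 0.0, 1.0]] 505.04477396494656
{'time_s': 0.1, 'q': array([-1.33110344e+00,  2.21148955e-01,  1.52750055e+00,  1.82506228e-05,
        1.39470340e+00, -1.26150565e-01]), 'joint_velocities': array([-0.00031614, -0.00180644, -0.00173598,  0.00142016,  0.00012508,
        0.00044106]), 'joint_torque': array([ 1.48514904e-03, -4.98236704e+01, -3.90547585e+01, -3.31871715e-04,
        5.59565815e-03, -1.04554496e-05]), 'eef_pos': array([ 0.22342761, -0.58311506,  0.23030556]), 'tcp_rot': array([-3.13984865e+00, -2.39287451e-04,  3.65840032e-01]), 'ft_force': array([-1.07093029,  0.40267857, -0.37358541]), 'torque': array([ 0.00921619, -0.01966358, -0.00391638]), 'grasp_force': 0.0, 'opening': 0.08546130617637884}
```

View pics/scene0.png

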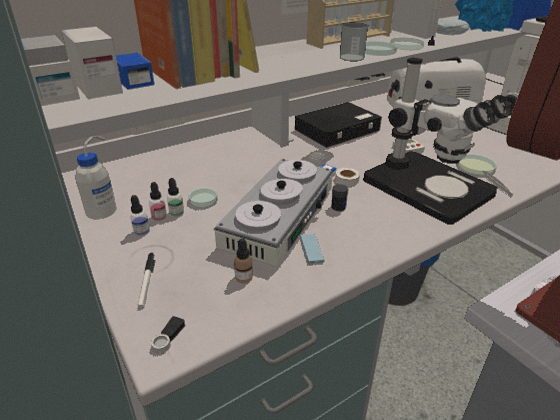

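View pics/side0.png

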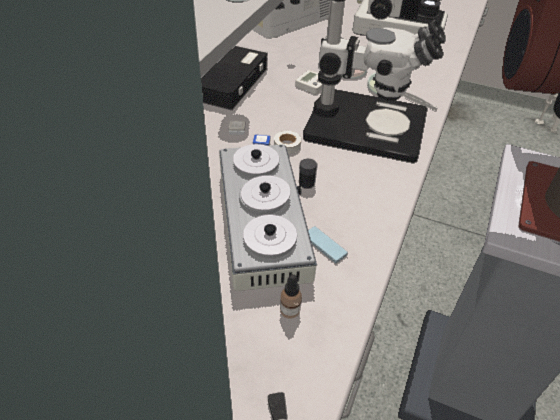

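The side view shows the bath's row with knobs at about (270,229), (265,186) and (256,154). Iodine stands by the left (near) end, and the can and mailer are in front. Next I'll build the point cloud.

```bash
cat > h.py <<'E'
import numpy as np,cv2
def cloud(n):
    f=np.load(n+"0.npz");d=f["d"];K=f["K"];v,u=np.indices(d.shape)
    P=np.stack([(u-K[0,2])/K[0,0]*d,(v-K[1,2])/K[1,1]*d,d],-1)@f["T"][:3,:3].T+f["T"][:3,3]
    P[d==0]=np.nan
    return P,f["p"]
E
python3 - <<'E'
from h import *
px={"side":[(270,230),(265,187),(256,155)],"scene":[(258,210),(281,185),(297,164)]}
oth={"side":dict(iod=(290,300),mail=(327,244),can=(308,175)),"scene":dict(iod=(243,265),mail=(312,248),can=(341,197))}
for n in px:
    P,_=cloud(n)
    for u,v in px[n]: print(n,np.round(P[v,u],4))
    for k,(u,v) in oth[n].items(): print(n,k,np.round(P[v,u],3))
    c=P[px[n][1][1],px[n][1][0]]
    m=(np.abs(P[...,2]-.062)<.005)&(np.hypot(P[...,0]-c[0],P[...,1]-c[1])<.2)
    r=cv2.minAreaRect(P[m][:,:2].astype(np.float32)); print("deck",m.sum(),r)
    for u,v in px[n]:
        k=P[v,u]
        m=(P[...,2]>.083)&(np.hypot(P[...,0]-k[0],P[...,1]-k[1])<.02); K=P[m]
        print(" knob n",m.sum(),"mid",np.round((K.min(0)+K.max(0))/2,4),"top",np.round(np.percentile(K[:,2],90),4))
        m=(P[...,2]>.070)&(P[...,2]<.083)&(np.hypot(P[...,0]-k[0],P[...,1]-k[1])<.05);L=P[m]
        for _ in range(3):
            A=np.c_[L[:,:2]-k[:2],np.ones(len(L))];s=np.linalg.lstsq(A,L[:,2],rcond=None)[0];e=L[:,2]-A@s;L=L[abs(e)<.003]
        print(" lid n",len(L),"slope",np.round(s,4),"rms",e.std().round(4),"circ",cv2.minEnclosingCircle(L[:,:2].astype(np.float32)))
E
```

```text
side [0.4767 0.3741 0.0908]
side [0.5242 0.2893 0.0924]
side [0.5763 0.215  0.0892]
side iod [0.409 0.451 0.045]
side mail [0.404 0.293 0.009]
side can [0.49  0.166 0.034]
deck 4615 ((0.5163054466247559, 0.31019383668899536), (0.12929341197013855, 0.3514707684516907), 32.69755554199219)
 knob n 112 mid [0.4799 0.3686 0.0872] top 0.0902
 lid n 1578 slope [-0.0011  0.0011  0.0748] rms 0.0011 circ ((0.4796868860721588, 0.3676513731479645), 0.043595701456069946)
 knob n 88 mid [0.5261 0.2855 0.0887] top 0.0933
 lid n 1246 slope [-0.0689 -0.0336  0.0777] rms 0.0012 circ ((0.5256670117378235, 0.29078933596611023), 0.048500627279281616)
 knob n 77 mid [0.5798 0.2069 0.0872] top 0.09
 lid n 991 slope [-0.0036  0.0029  0.0747] rms 0.0012 circ ((0.575795590877533, 0.21442878246307373), 0.049440547823905945)
scene [0.472  0.3686 0.0872]
scene [0.5198 0.2863 0.0904]
scene [0.5742 0.2089 0.091 ]
scene iod [0.4   0.443 0.042]
scene mail [0.405 0.29  0.009]
scene can [0.483 0.156 0.037]
deck 2632 ((0.5142260789871216, 0.30626511573791504), (0.12872210144996643, 0.35067835450172424), 32.248111724853516)
 knob n 67 mid [0.4788 0.365  0.0875] top 0.0906
 lid n 860 slope [ 0.0049 -0.0008  0.0751] rms 0.0011 circ ((0.4792296290397644, 0.36548855900764465), 0.04308604076504707)
 knob n 55 mid [0.5257 0.2839 0.09  ] top 0.0936
 lid n 628 slope [-0.0584 -0.0348  0.0785] rms 0.0011 circ ((0.521868884563446, 0.28718799352645874), 0.04846576228737831)
 knob n 48 mid [0.5788 0.2044 0.0871] top 0.0904
 lid n 544 slope [ 0.0041 -0.0024  0.0752] rms 0.0011 circ ((0.5747603178024292, 0.20818132162094116), 0.049062613397836685)
```

The middle lid leans back by 0.073 rad and sits about 5 mm to the front. The row's yaw is about 0.554. Before moving I'll check for obstacles on the way there.

```bash
python3 - <<'E'
from h import *
from plant import *
P=np.vstack([cloud(n)[0].reshape(-1,3) for n in("scene","side")]);P=P[np.isfinite(P[:,0])]
xs=np.arange(.1,.9,.1);ys=np.arange(-.7,.7,.1)
print("x\\y",np.round(ys,1))
for x in xs: print(round(x,1),[int(1000*np.percentile(q,99)) if len(q:=P[(P[:,0]>=x)&(P[:,0]<x+.1)&(P[:,1]>=y)&(P[:,1]<y+.1),2]) else None for y in ys])
for y in(.554,.554-np.pi):
  for p in([.455,.35,.16],[.555,.19,.16],[.28,.2,.3],[.28,-.3,.3]): 
    q=inverse_kinematics(p,[np.pi,0,y]);print(y,p,None if q is None else np.round(q,2))
E
```

```text
x\y [-0.7 -0.6 -0.5 -0.4 -0.3 -0.2 -0.1 -0.   0.1  0.2  0.3  0.4  0.5  0.6]
0.1 [-763, -763, -763, -763, -763, 1, 9, 440, 379, None, None, None, None, None]
0.2 [0, 0, 0, 1, 1, 1, 345, 447, 377, 1, 1, 1, 1, 0]
0.3 [59, 86, 2, 2, 9, 243, 241, 24, 1, 8, 39, 32, 12, 579]
0.4 [60, 110, 2, 17, 18, 214, 222, 25, 50, 81, 89, 82, 9, 467]
0.5 [-761, 314, 104, 2, 17, 26, 281, 26, 77, 92, 79, 63, 10, 1]
0.6 [235, 234, 233, 232, 233, 232, 232, 231, 232, 231, 230, 230, 229, 230]
0.7 [328, 268, 231, 246, 248, 310, 309, 231, 321, 392, 400, 231, 231, 231]
0.8 [321, 274, 337, 330, 341, 346, 347, 232, 300, 381, 394, 341, 341, 336]
0.554 [0.455, 0.35, 0.16] [ 0.52  0.16  1.73 -0.    1.25  1.54]
0.554 [0.555, 0.19, 0.16] [ 0.2   0.19  1.7  -0.    1.25  1.21]
0.554 [0.28, 0.2, 0.3] [ 0.39 -0.55  2.08 -0.    1.61  1.41]
0.554 [0.28, -0.3, 0.3] [-1.01 -0.36  1.95 -0.    1.55  0.  ]
-2.587592653589793 [0.455, 0.35, 0.16] [ 0.52  0.16  1.73  0.    1.25 -1.61]
-2.587592653589793 [0.555, 0.19, 0.16] [ 0.2   0.19  1.7   0.    1.25 -1.93]
-2.587592653589793 [0.28, 0.2, 0.3] [ 0.39 -0.55  2.08  0.    1.61 -1.74]
-2.587592653589793 [0.28, -0.3, 0.3] None
```

```bash
python3 - <<'E'
from h import *
P,_=cloud("side")
for u,v in[(337,10),(330,60),(385,60),(380,38),(410,45),(430,40),(430,60),(385,10),(440,10),(525,40),(540,90),(520,200)]: print((u,v),np.round(P[v,u],3))
P,_=cloud("scene")
for u,v in[(412,70),(450,80),(470,115),(500,105),(450,145),(495,90),(535,60),(540,120)]: print("sc",(u,v),np.round(P[v,u],3))
Q=np.vstack([cloud(n)[0].reshape(-1,3) for n in("scene","side")]);Q=Q[np.isfinite(Q[:,0])]
m=(abs(Q[:,2]-.228)<.008)
for y in np.arange(-.1,.5,.1):
  s=Q[m&(abs(Q[:,1]-y)<.05)&(Q[:,0]>.45)];print("shelf edge",y.round(1),np.percentile(s[:,0],[0,1,5]).round(3))
m=(Q[:,2]>.2)&(Q[:,0]<.6)&(Q[:,1]>-.3)&(Q[:,1]<.5)&(Q[:,0]>.1);S=Q[m];print(len(S),S.min(0),S.max(0))
for z in(.2,.25,.3,.35,.4):
  s=S[(S[:,2]>z)&(S[:,2]<z+.05)];print(z,len(s),len(s) and (s.min(0).round(2),s.max(0).round(2)))
E
```

```text
(337, 10) [ 0.533 -0.057  0.258]
(330, 60) [ 0.527 -0.024  0.172]
(385, 60) [ 0.419 -0.02   0.2  ]
(380, 38) [ 0.443 -0.056  0.222]
(410, 45) [ 0.387 -0.072  0.213]
(430, 40) [ 0.35  -0.044  0.244]
(430, 60) [ 0.341 -0.042  0.208]
(385, 10) [ 0.526 -0.488  0.092]
(440, 10) [ 0.399 -0.636  0.059]
(525, 40) [0.207 0.084 0.333]
(540, 90) [0.162 0.094 0.267]
(520, 200) [0.104 0.023 0.   ]
sc (412, 70) [ 0.533 -0.062  0.263]
sc (450, 80) [ 0.741 -0.496  0.112]
sc (470, 115) [ 0.356 -0.04   0.224]
sc (500, 105) [ 0.354 -0.13   0.227]
sc (450, 145) [ 0.393 -0.054  0.142]
sc (495, 90) [ 0.79  -0.849  0.001]
sc (535, 60) [0.196 0.1   0.386]
sc (540, 120) [0.161 0.106 0.315]
shelf edge -0.1 [0.45  0.452 0.459]
shelf edge 0.0 [0.451 0.695 0.697]
shelf edge 0.1 [0.693 0.695 0.697]
shelf edge 0.2 [0.693 0.695 0.696]
shelf edge 0.3 [0.694 0.695 0.696]
shelf edge 0.4 [0.694 0.696 0.697]
15558 [ 0.13129798 -0.1470572   0.20001468] [0.55301144 0.12032765 0.45716492]
0.2 5150 (array([ 0.14, -0.15,  0.2 ]), array([0.55, 0.08, 0.25]))
0.25 3114 (array([ 0.13, -0.09,  0.25]), array([0.55, 0.12, 0.3 ]))
0.3 3876 (array([ 0.13, -0.02,  0.3 ]), array([0.23, 0.12, 0.35]))
0.35 2650 (array([ 0.15, -0.01,  0.35]), array([0.23, 0.11, 0.4 ]))
0.4 722 (array([0.17, 0.08, 0.4 ]), array([0.2 , 0.1 , 0.45]))
```

```bash
cat >> h.py <<'E'
from plant import *
YAW=.554; R=[np.pi,0,YAW]
xb=np.array([np.cos(YAW),np.sin(YAW),0]); yb=np.array([-np.sin(YAW),np.cos(YAW),0])
L=np.array([.4793,.3667,0]);Rr=np.array([.5793,.2060,0]);M=(L+Rr)/2
def st(s):
    o=observe();print(s,"t%.2f"%o["time_s"],"pos",np.round(o["eef_pos"],4),"F",np.round(o["ft_force"],1));return o
def at(c,back,z,left=0): return list(c+xb*back+yb*left+[0,0,z])
def press(c,name):
    move_l(at(c,-.030,.092),feed=.15); st(name+" above")
    h=move_l(at(c,-.030,.066),feed=.02,max_force=3); st(f"{name} touch {h}")
    h=move_l(at(c,-.030,.066),feed=.01,max_force=8); st(f"{name} firm {h}"); hold(.2)
    move_l(at(c,-.030,.11),feed=.12)
E
python3 - <<'E'
from h import *
movep([.22,-.45,.40],R); gripper_to(0.0,20); st("up")
q=observe()["q"].copy()
q2=inverse_kinematics(at(L,-.03,.4),R); q2=np.array(q2)
qa=q.copy(); qa[0]=q2[0]-.15; qa[5]=q2[5]; set_joints(qa); st("swung")
movep(at(L,-.03,.13),R); st("over left")
press(L,"left"); st("end")
E
```

```text
up t1.73 pos [ 0.22   -0.45    0.4001] F [ 0.8 -0.3 -0.1]
swung t4.33 pos [0.433  0.2519 0.4   ] F [ 0.3 -0.  -0.5]
over left t5.44 pos [0.4551 0.3512 0.1317] F [ 0.5  0.2 -0.6]
left above t5.84 pos [0.4541 0.3508 0.0927] F [1.3 0.1 0.2]
left touch True t6.69 pos [0.4536 0.3508 0.0751] F [-1.7 -0.1  5.1]
left firm True t6.98 pos [0.4536 0.3509 0.0751] F [ 0.3 -0.6  4.5]
end t7.62 pos [0.4539 0.351  0.11  ] F [-0.3  0.2 -1.6]
```

Left is solid: contact at z 0.0751, which matches a lid at home. Middle and right are next.

```bash
python3 - <<'E'
from h import *
move_l(at(M,-.03,.11),feed=.2)
press(M-xb*.004,"mid")
move_l(at(Rr,-.03,.11),feed=.2)
press(Rr,"right"); move_l(at(Rr,-.06,.2),feed=.25); st("end")
for n in("scene","side"):
    p,d=get_image(n);c=get_calibration(n);np.savez(f"{n}0.npz",p=p,d=d,K=c["intrinsics"],T=c["world_from_camera"])
    cv2.imwrite(f"pics/{n}1.png",p[:,:,::-1])
    P,_=cloud(n)
    for k in(L,M,Rr):
        m=(P[...,2]>.070)&(P[...,2]<.083)&(np.hypot(P[...,0]-k[0],P[...,1]-k[1])<.05);Q=P[m]
        for _ in range(3):
            A=np.c_[Q[:,:2]-k[:2],np.ones(len(Q))];s=np.linalg.lstsq(A,Q[:,2],rcond=None)[0];e=Q[:,2]-A@s;Q=Q[abs(e)<.003]
        print(n,len(Q),"slope",np.round(s,4))
E
```

```text
mid above t8.53 pos [0.4984 0.269  0.0907] F [ 0.2 -0.5  0.4]
mid touch True t9.28 pos [0.5003 0.2684 0.079 ] F [-0.8  0.6  5.2]
mid firm True t9.63 pos [0.5003 0.2684 0.0791] F [-0.9 -0.7  4.1]
right above t11.14 pos [0.5517 0.191  0.0905] F [0.3 0.6 1. ]
right touch True t11.99 pos [0.5537 0.1901 0.0751] F [-0.8  0.7  5.8]
right firm True t12.29 pos [0.5537 0.1901 0.0751] F [-0.2  0.8  3.9]
end t13.47 pos [0.5281 0.1743 0.1997] F [-0.7  0.  -0.4]
scene 873 slope [ 0.0049 -0.0028  0.0752]
scene 623 slope [-0.0644 -0.0316  0.0778]
scene 544 slope [ 0.0022 -0.0027  0.0753]
side 1579 slope [-0.0009  0.0015  0.0749]
side 1243 slope [-0.0683 -0.031   0.0774]
side 996 slope [-0.0035  0.0013  0.0746]
```

The middle lid stops at 0.079, 4 mm high, so it is the rocker. I'll push its knob towards the back.

```bash
python3 - <<'E'
from h import *
move_l(at(M,-.036,.12),feed=.25); move_l(at(M,-.036,.083),feed=.1); hold(.2)
def rel(s):
    o=st(s);d=o["eef_pos"]-M;print("  back %.4f left %.4f"%(d@xb,d@yb))
rel("start")
h=move_l(at(M,-.0205,.083),feed=.008,max_force=8); rel(f"push {h}")
for n in("scene","side"):
    p,d=get_image(n);cv2.imwrite(f"pics/{n}2.png",cv2.resize(p[140:290,180:360] if n=="side" else p[140:270,200:370],None,fx=3,fy=3,interpolation=cv2.INTER_CUBIC)[:,:,::-1])
E
```

```text
start t14.95 pos [0.4994 0.2676 0.0839] F [-0.6  0.2 -0.5]
  back -0.0353 left -0.0002
push False t17.04 pos [0.5118 0.2756 0.083 ] F [-0.1 -0.4 -0.6]
  back -0.0206 left 0.0000
```

View pics/side2.png

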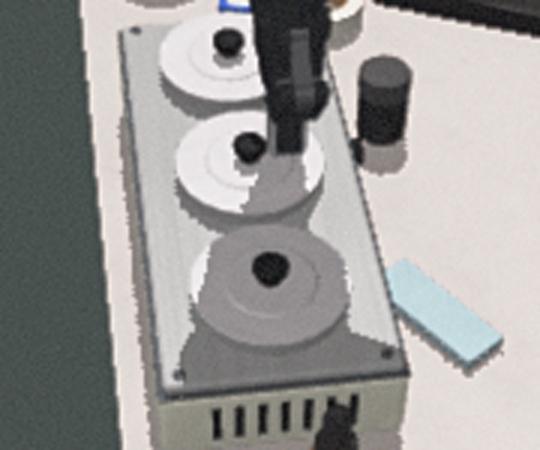

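The finger (about 275,150 in the crop) still stands 2–4 mm short of the knob (right edge about 265,148). I'll continue in small steps and check the tilt after each.

```bash
cat >> h.py <<'E'
def rel(s):
    o=st(s);d=o["eef_pos"]-M;print("  back %.4f left %.4f"%(d@xb,d@yb))
def slope(n,k,left0=-.02):
    p,d=get_image(n);c=get_calibration(n);np.savez(f"{n}0.npz",p=p,d=d,K=c["intrinsics"],T=c["world_from_camera"])
    P,_=cloud(n); m=(P[...,2]>.070)&(P[...,2]<.083)&(np.hypot(P[...,0]-k[0],P[...,1]-k[1])<.045)&((P-k)@xb>left0);Q=P[m]
    for _ in range(3):
        A=np.c_[Q[:,:2]-k[:2],np.ones(len(Q))];s=np.linalg.lstsq(A,Q[:,2],rcond=None)[0];e=Q[:,2]-A@s;Q=Q[abs(e)<.002]
    K=P[(P[...,2]>.083)&(np.hypot(P[...,0]-k[0],P[...,1]-k[1])<.02)]
    return len(Q),np.round(s,4),np.round((K.min(0)+K.max(0))/2,4)
E
python3 - <<'E'
from h import *
for b in np.arange(-.019,-.0085,.0015):
    h=move_l(at(M,b,.083),feed=.008,max_force=8); rel(f"{b:.4f} {h}")
    s=slope("side",M,0); print("  ",s)
    if abs(s[1][0])<.03 or h: break
E
```

```text
-0.0190 False t17.48 pos [0.5134 0.2764 0.0831] F [-0.3 -0.8  0.9]
  back -0.0188 left -0.0001
   (599, array([-0.018 , -0.0107,  0.0752]), array([0.5287, 0.2896, 0.2024]))
```

The tilt has fallen and the height is near home. I'll back off and look properly.

```bash
python3 - <<'E'
from h import *
move_l(at(M,-.035,.084),feed=.05); move_l(at(M,-.09,.2),feed=.25)
for n in("side","scene"):
    for k in(L,M,Rr): print(n,slope(n,k,-.05))
p,_=get_image("side");cv2.imwrite("pics/side3.png",cv2.resize(p[130:290,180:360],None,fx=3,fy=3)[:,:,::-1])
st("")
E
```

```text
side (1426, array([-0.0004,  0.001 ,  0.0748]), array([0.4794, 0.3693, 0.088 ]))
side (1093, array([-0.0053,  0.0042,  0.0746]), array([0.5305, 0.289 , 0.0869]))
side (888, array([-0.0014,  0.0051,  0.0745]), array([0.5796, 0.2071, 0.0869]))
scene (799, array([ 0.0036, -0.0004,  0.0751]), array([0.479 , 0.3651, 0.0873]))
scene (622, array([ 0.0006, -0.    ,  0.0752]), array([0.5303, 0.286 , 0.0873]))
scene (497, array([ 0.0079, -0.0005,  0.0753]), array([0.579 , 0.2054, 0.0879]))
 t19.02 pos [0.4524 0.2389 0.1988] F [ 0.2 -0.1  0.1]
```

View pics/side3.png

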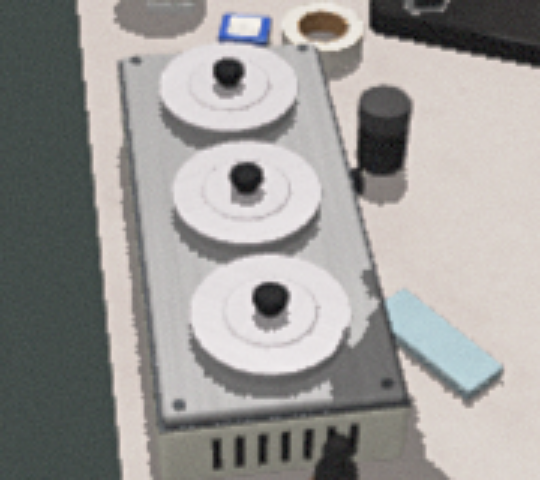

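The picture shows all three lids level. The middle knob (246,178) is in line with the others, at the home height of 0.075, and the can, mailer and iodine have not moved. Handing in.

```bash
python3 -c "
from plant import *
print(job_done())"
```

```text
the job is handed in; nothing more can be done
None
```

I pressed the lids from left to right, found the middle one rocking (it stopped 4 mm high), and pushed it back until it dropped home; the cameras then showed all three lids level, nothing round the bath had moved, and I handed the job in at about 19 s.

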